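# Hold a fresh label roll between the printer's roll guides

## Task

The label printer needs a fresh roll: open its cover all the way so that it stays up, take the roll of labels out of the carton and lower it between the two roll guides, without forcing it, until the hole of its core is in line with the pulled-out spindle. Finish while still holding the roll hanging there in your grip, off the floor of the printer, so that the spindle can be pushed through; leave the other things on the table where they are.

Things in the scene. Friction and masses are not known exactly. Their poses are not given: they have to be found in the camera images.
- printer: Grey desk-top label printer, fixed, 180 (x) x 150 (y) mm; under its hinged cover an open tub, walls 82 mm high. Origin: middle of its underside; x points from its front (blue tab, label exit) to its back, y to its left, z up. A steel spindle with a black knob is pulled out on its left: 9 mm thick, along y at x = 0, 68 mm above the table, tip just outside the left guide, knob end at y = 130 mm.
- slot_mouth (a point): Middle of the slot between the two blue roll guides, level with their tops (84 mm above the table); axes as the printer's. The guides are fixed upright plates, 60 mm long in x, inner faces at y = -31 and +31 mm: a slot 62 mm wide down to the tub floor (22 mm above the table). Above 78 mm lips flare outward by 2.5 mm a side. With the cover open nothing else of the tub stands higher.
- spindle_line (a point): Point on the spindle's line midway between the two guides, 68 mm above the table: where the centre of the roll's core belongs. Axes as the printer's.
- cover (a joint): Hinge of the printer's cover (180 x 150 x 42 mm), rad: 0 is shut (level), grows as its front is lifted up and back, stop at 1.75, a little past upright. Stiff: it stays where it is left; about 2 N at the tab moves it. At the start shut or slightly ajar (up to 0.2).
- cover_hinge (a point): Middle of the cover's hinge axis, 83 mm above the table at the printer's back (x = 90 mm); the axis runs along the printer's y. Axes as the printer's.
- cover_tab (a point): Point in the blue pull tab at the middle of the cover's front edge, 200 mm from the hinge axis and, shut, 12 mm above it. The tab is 30 mm wide (along the printer's y), 12 mm thick and sticks out 28 mm from the cover's front; this point is 20 mm from the front, 8 mm from the tab's end. Pinched across its width, the tab can turn between the fingers as the cover swings.
- label_roll: Roll of white labels, 69 mm in diameter, 60 mm wide, about 0.2 kg, core hole about 20 mm. It stands on its rim in the carton, axis level. Origin: middle of one flat face; z is its axis, toward the other face. Once its core is on the spindle's line only its top 18 mm stand above the guides, so grip its two flat faces (60 mm) with the fingertips no lower than 17 mm below its top.
- roll_core (a point): Centre of the roll: on its axis, midway between its flat faces (34.5 mm below its top).
- carton: Open cardboard carton, fixed, two cells side by side along its x; 153 (x) x 70 (y) x 38 mm high, walls and floor 3 mm, flaps folded out and down about 25 mm beyond the walls. Origin: middle of its underside. The roll stands in the cell at -x (72 x 64 mm), axis along the carton's y, its top 72 mm above the table.
- empty_core: Empty brown core tube, 25 mm across, 60 mm tall, standing in the carton's other cell. Bystander. Origin: middle of its underside.
- scanner: Grey hand-held barcode scanner lying on its side, 168 x 152 x 36 mm. Bystander. Origin: middle of its underside.
- tape_dispenser: Blue tape dispenser with brown tape, 209 x 66 x 116 mm. Bystander. Origin: middle of its underside.
- mailer: Small brown padded mailer, 84 x 103 x 17 mm, lying flat. Bystander. Origin: middle of its underside.
- marker: White marker with a red cap, 137 x 18 mm, lying. Bystander. Origin: middle of its underside.

How it is judged (in metres and radians):
On the way, in this order (a step that is already met when the one before it is completed fails the run):
1. the cover stands fully open (past 1.4 rad) (value of joint cover above 1.4 rad), for 0.2 s.
2. the roll is lifted clear of the carton in the fingers (height (world z) of roll_core above 0.085 m and contact force between the fingers and label_roll above 2 N and contact force between label_roll and carton below 0.1 N), for 0.2 s.
At the end, for the whole second after the job is handed in: Cover open past 1.4 rad; roll between the guides, core within 4 mm of the spindle's line in x and z and 3 mm of the middle in y, axis within 0.06 rad of the spindle; at rest, gripped by the fingers, pressing on the printer with under 15 N (value of joint cover above 1.4 rad and x of roll_core in the frame of spindle_line between -0.004 and 0.004 m and y of roll_core in the frame of spindle_line between -0.003 and 0.003 m and z of roll_core in the frame of spindle_line between -0.004 and 0.004 m and angle between the z axis of label_roll and the y axis of printer, either way round below 0.06 rad and contact force between the fingers and label_roll above 2 N and contact force between label_roll and printer below 15 N and linear speed of label_roll below 0.02 m/s); the arm keeps its last pose, push and grip.
It fails at once if the roll is forced against the printer (over 40 N) (contact force between label_roll and printer above 40 N).
It fails at once if a bystander is moved by more than 20 mm (distance of any of scanner, tape_dispenser, mailer, marker, empty_core from where it was at the start of the episode above 0.02 m).
It also fails if it takes over 59 s, if anything falls off the work surface, if the arm or the gripper's body presses on something with over 40 N, if the wrist force passes 120 N, or if a joint passes its speed limit or range.

## Robot

A 6-joint arm with a two-finger parallel gripper is mounted at the origin on a cart in front of the work surface, level with it; the furniture and walls round the work are solid. World frame = base frame: x ahead of the robot, y to its left, z up, the work surface at z = 0. Lengths are in mm, angles in rad, forces in N, time in s.
With the tool pointing down it reaches from about 350 to 725 mm from the base axis. Payload 4.3 kg.
Tool frame: the origin (TCP) lies on the front face of the gripper's body, between the roots of the fingers; the fingertips stand 73 mm ahead of it and the grasp point (between the pads) lies 54 mm ahead of it; z points along the fingers, y is the line along which they close (so a half turn about z gives the same grasp; the last joint's range is limited). The gripper opens to 85 mm and grips with 20 to 120 N. Pads are 22 mm wide; open, the fingers measure 114 mm over their backs; the gripper's body (76 mm by 85 mm) begins 54 mm behind the grasp point. The pads swing forward as they close: fully open they stand 13 mm farther back than shut.
Start: joints at [-1.358, 0.377, 0.081, 1.274, 0, 1.46], TCP at [182.413, -545.329, 303.929] pointing down, gripper open.
Joint ranges: [-2.72, 2.72], [-0.84, 1.66], [-1.02, 1.22], [-1.77, 2.12], [-1.37, 1.28], [-3.14, 3.14]. Speed limits (rad/s): [2.57, 2.57, 3.14, 3.14, 3.14, 3.14].

## Interface

Orientations are given as a 3x3 rotation matrix whose columns are the frame's x, y, z axes.
In Python, from plant import r gives the robot as it stands.
- The arm moves only by the shell command python3 -m jog 'ROWS'. ROWS is text: rows parted by semicolons, each of 7 numbers parted by spaces: the shift along the tool's x, y, z in cm, then the turn, a rotation vector about the tool's x, y, z in rad, then the opening, from 0 (shut) to 1 (fully open). A call has 1 to 8 rows; each row is the pose to reach, as a shift and turn from the pose commanded when the call began, along the tool's axes at that moment; what a row does not reach only later rows make up. A row lasts 1/12 s, in which the tool goes at most 41.7 mm and 7.16 degrees, less where a joint would pass 70% of its speed; a pose out of reach is approached as far as the arm can. A call with a gripper value outside its range is refused whole. The fingers move at their own pace and stop on an object; the grip force is fixed at half the most. Time passes only in rows, so rows that repeat a pose let the fingers close. It gives the time, the measured TCP pose, the force, the opening and the grip force at its end, in the units of the state.
- r.get_state(): the state, without advancing time (a new reading comes with each control period).
- r.camera(name): name is "scene" or "top"; returns a dict with "img" (420x560x3 uint8, red, green, blue), "fovy" (degrees; the focal length in pixels is half the picture's height over the tangent of half this angle, whatever the lens; pixels are square), "cx", "cy" (the principal point, pixels), "rvec" (rotation vector, rad) and "tvec" (3), from world to camera coordinates, as OpenCV has them. Camera axes: x right, y down, z forward; pixel columns grow to the right and rows downward; lengths in mm; the calibration is good to about 2 mm. A picture is of the moment at which its call begins. There is no depth.
- r.finish_job(): hands the job in; it is judged then, once.
The state is a dict: "clock": time; "joints": joint angles; "qvel": joint speeds; "joint_efforts": joint torques, N m; "ee_pos": TCP position; "tcp_rot": TCP orientation; "ft_force": force on the tool from outside, world axes, zero at the start; "ft_torque": the same for the moment, N m; "gripper_width": finger opening in mm; "gripper_force": force on a finger pad.
Only numpy, scipy, OpenCV 4.12 (cv2) and the standard library are available. Lean on these libraries where they do the work, as an engineer would, in place of code of your own. Each camera call takes 0.05 s, during which the arm holds its last target. There are 200 camera calls.

## Working session

There is one attempt and no reset: what is moved stays moved. The work goes in short steps, Python scripts to look and compute and a shell command to move; the robot and the scene stay as the last step left them, time stands still between calls to the robot, and variables do not carry over. Pictures are saved under pics/ and viewed, at most 10 in all, crops included, and the job is handed in when it is done.

```bash
ls; mkdir -p pics
cat > h.py <<'E'
import numpy as np, cv2
from plant import r
def cam(n):
    c=r.camera(n); h=c['img'].shape[0]; f=h/2/np.tan(np.radians(c['fovy'])/2)
    c['K']=np.array([[f,0,c['cx']],[0,f,c['cy']],[0,0,1.]]); c['R']=cv2.Rodrigues(np.array(c['rvec'],float))[0]; c['t']=np.array(c['tvec'],float).ravel()
    c['o']=-c['R'].T@c['t']; return c
def ray(c,uv):
    d=c['R'].T@np.linalg.inv(c['K'])@np.array([uv[0],uv[1],1.]); return d/np.linalg.norm(d)
def plane(c,uv,z):
    d=ray(c,uv); return c['o']+d*(z-c['o'][2])/d[2]
def two(c1,u1,c2,u2):
    d1,d2=ray(c1,u1),ray(c2,u2); s=np.linalg.lstsq(np.c_[d1,-d2],c2['o']-c1['o'],rcond=None)[0]
    a,b=c1['o']+s[0]*d1,c2['o']+s[1]*d2; return (a+b)/2,np.linalg.norm(a-b)
def proj(c,p):
    q=c['K']@(c['R']@np.array(p,float)+c['t']); return q[:2]/q[2]
def save(n,img): cv2.imwrite('pics/'+n,cv2.cvtColor(img,cv2.COLOR_RGB2BGR))
E
python3 - <<'E'
from h import *
np.set_printoptions(precision=4,suppress=True)
for n in('scene','top'):
    c=cam(n); save(n+'0.png',c['img']); print(n,c['fovy'],c['cx'],c['cy'],c['o'],c['R'].tolist())
print(r.get_state())
E
```

```text
pics
scene 43.00777426843344 270.37492379660574 207.0762083739398 [-338.3769  628.1016  911.8057] [[-0.5549430970180649, -0.8315796124098307, -0.0226606993783125], [-0.5075910231802745, 0.3600640318892395, -0.7827549080820039], [0.6590823258583107, -0.42288206531369965, -0.6219173953003881]]
top 49.71875280324094 270.2197049319577 210.4608499617515 [ 370.4586   50.2421 1351.0161] [[0.007692053358525741, -0.9999280407679366, -0.009205737402562988], [-0.9883972747917226, -0.006206151661042547, -0.15176399726501622], [0.15169594424184613, 0.010266302526007187, -0.9883738885325832]]
{'clock': 0.1, 'joints': array([-1.3583,  0.378 ,  0.0798,  1.2744,  0.    ,  1.4605]), 'qvel': array([ 0.0008, -0.0011,  0.0026, -0.0003,  0.0013,  0.0014]), 'joint_efforts': array([  0.0008, -46.4693,  27.0583,   0.0121,  -0.0002,  -0.    ]), 'ee_pos': array([ 182.3226, -544.8654,  303.0542]), 'tcp_rot': array([[ 0.9484,  0.3172, -0.0004],
       [ 0.3172, -0.9484,  0.0018],
       [ 0.0002, -0.0018, -1.    ]]), 'ft_force': array([ 0.1758, -0.4442,  0.2528]), 'ft_torque': array([ 0.0046,  0.0187, -0.0057]), 'gripper_force': 0.0, 'gripper_width': 85.42164944787724}
```

View pics/scene0.png

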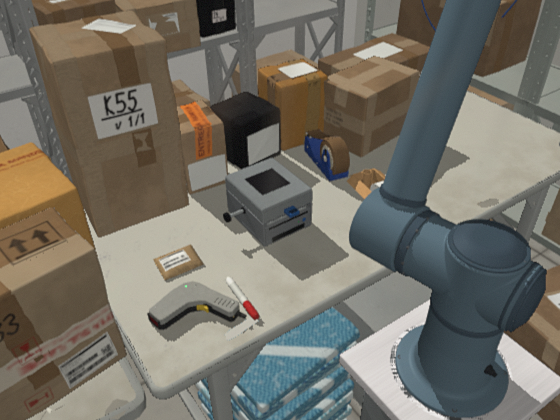

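View pics/top0.png

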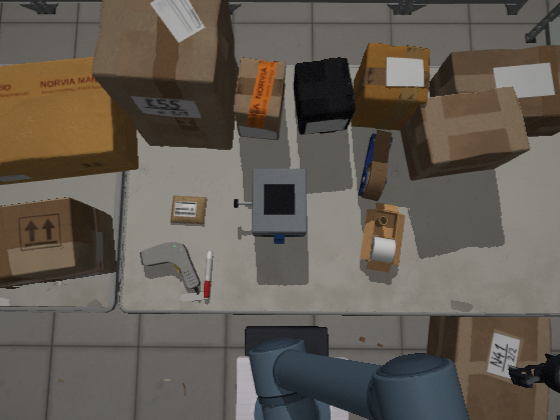

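The scene view shows the printer (cover near shut, tab ~(292,212), knob (227,217)), with the arm hiding the carton. The top view shows the printer at (279,203), tab (279,239), knob (236,203), carton (382,240) with the roll at its near end (383,250).

Run:
```python
from h import *
np.set_printoptions(precision=2,suppress=True)
s,t=cam('scene'),cam('top')
def blob(c,m,box):
    x0,y0,x1,y1=box; mm=np.zeros(m.shape,np.uint8); mm[y0:y1,x0:x1]=m[y0:y1,x0:x1]
    n,l,st,ce=cv2.connectedComponentsWithStats(mm); i=1+np.argmax(st[1:,4]); return ce[i],st[i],l==i
H=lambda c:cv2.cvtColor(c['img'],cv2.COLOR_RGB2HSV)
blue=lambda c:cv2.inRange(H(c),(100,120,40),(130,255,255))
dark=lambda c:cv2.inRange(H(c),(0,0,0),(180,255,55))
bs,bt=blob(s,blue(s),(270,190,320,230)),blob(t,blue(t),(260,225,300,255))
print('tab',bs[:2],bt[:2],two(s,bs[0],t,bt[0]))
ks,kt=blob(s,dark(s),(215,205,240,230)),blob(t,dark(t),(225,193,245,213))
print('knob',ks[:2],kt[:2],two(s,ks[0],t,kt[0]))
# printer top quad in top view
g=cv2.cvtColor(t['img'],cv2.COLOR_RGB2GRAY)
print(t['img'][205,230:325:3].tolist()); 
w=cv2.inRange(H(t),(0,0,170),(180,40,255)); wb=blob(t,w,(365,230,402,272)); print('roll',wb[:2],plane(t,wb[0],70))
rc=cv2.minAreaRect(np.argwhere(wb[2])[:,::-1].astype(np.float32)); print(rc,[plane(t,p,65) for p in cv2.boxPoints(rc)])
a=cv2.resize(t['img'][155:285,220:420],(800,520),interpolation=cv2.INTER_CUBIC); save('crop1.png',a)
```

```text
tab (array([291.37, 211.5 ]), array([284, 206,  15,  12, 102], dtype=int32)) (array([278.64, 238.26]), array([274, 234,  11,  10,  94], dtype=int32)) (array([485.4 ,  39.19,  92.93]), np.float64(0.2545283703788775))
knob (array([226.61, 217.07]), array([223, 213,   8,   9,  54], dtype=int32)) (array([235.5 , 202.91]), array([234, 199,   4,   9,  32], dtype=int32)) (array([589.3 , 163.83,  64.69]), np.float64(0.08700566100929268))
[[144, 142, 134], [125, 122, 117], [9, 10, 11], [144, 140, 133], [143, 139, 133], [92, 91, 86], [77, 77, 73], [71, 71, 69], [98, 101, 104], [96, 101, 102], [98, 102, 104], [87, 89, 91], [19, 21, 21], [19, 19, 22], [22, 20, 21], [22, 20, 23], [23, 21, 25], [23, 23, 25], [21, 19, 23], [20, 18, 21], [23, 18, 25], [20, 18, 22], [103, 106, 109], [101, 104, 107], [100, 104, 106], [96, 99, 101], [143, 140, 133], [143, 140, 134], [142, 139, 132], [143, 141, 133], [142, 140, 133], [144, 140, 134]]
roll (array([384.41, 243.79]), array([375, 237,  20,  14, 218], dtype=int32)) [ 473.97 -259.33   70.  ]
((384.35137939453125, 243.89190673828125), (20.71427345275879, 10.850333213806152), 9.462322235107422) [array([ 463.54, -228.7 ,   65.  ]), array([ 493.94, -234.56,   65.  ]), array([ 484.65, -292.1 ,   65.  ]), array([ 454.33, -286.04,   65.  ])]
```

View pics/crop1.png

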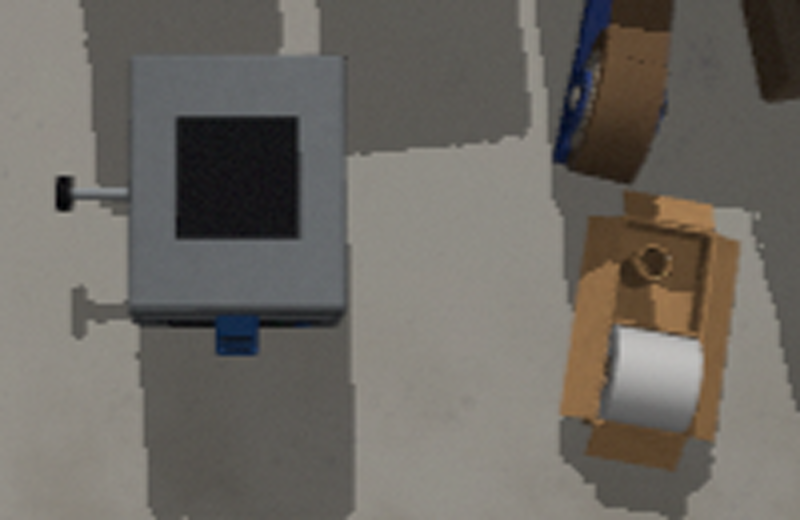

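The crop shows the printer square to the world axes, with its cover about shut and the tab at (237,335). The carton is turned about 0.1 rad, with the roll at its near end and the core tube at the far end.

```bash
cat >> h.py <<'E'
from scipy.spatial.transform import Rotation as Ro
def down(yaw,pitch=0):  # tool down, tool x at world yaw; pitch: about world y
    c,s=np.cos(yaw),np.sin(yaw); R=np.array([[c,s,0],[s,-c,0],[0,0,-1.]])
    return Ro.from_rotvec([0,pitch,0]).as_matrix()@R
def rows(pos,R):
    s=r.get_state(); T=s['tcp_rot']; d=T.T@(np.array(pos,float)-s['ee_pos'])/10
    print('row',np.round(d,2),np.round(Ro.from_matrix(T.T@R).as_rotvec(),3),'cur',np.round(s['ee_pos'],1),np.round(s['joints'],2),'t',round(s['clock'],2))
E
python3 - <<'E'
from h import *
rows([479,39,240],down(np.pi))
t,s=cam('top'),cam('scene')
for p in [(279,138),(303,132),(352,122)]: print(plane(t,p,0),plane(t,p,150))
for n,p in dict(shut=[479,39,95],ajar=[486,39,134]).items(): print(n,proj(t,p),proj(s,p))
E
```

```text
row [ 46.66 -45.97   6.4 ] [-0.000e+00 -2.000e-03 -2.819e+00] cur [ 182.3 -545.   303.3] [-1.36  0.38  0.08  1.27  0.    1.46] t 0.2
[804.58792754  38.87665689   0.        ] [756.38761609  40.13853247 150.        ]
[824.20615652 -35.32510088   0.        ] [773.82768135 -25.8247866  150.        ]
[ 857.16361447 -187.40776791    0.        ] [ 803.12595379 -161.0220891   150.        ]
shut [278.73815744 240.51694602] [292.91433943 212.15661317]
ajar [278.88647597 236.6719595 ] [291.26968025 198.00073194]
```

```bash
python3 -m jog '46.66 -45.97 2 0 0 -2.819 1;46.66 -45.97 2 0 0 -2.819 1;46.66 -45.97 2 0 0 -2.819 1;46.66 -45.97 2 0 0 -2.819 1;46.66 -45.97 2 0 0 -2.819 1;46.66 -45.97 2 0 0 -2.819 1;46.66 -45.97 2 0 0 -2.819 1;46.66 -45.97 2 0 0 -2.819 1'; python3 -c "
from h import *
rows([479,39,240],down(np.pi))"
```

```text
clock: 0.97
ee_pos: [333.7, -246.4, 293.8]
tcp_rot: [[0.24, 0.971, 0.001], [0.971, -0.24, -0.0], [-0.0, 0.001, -1.0]]
ft_force: [1.9, 0.1, 0.4]
gripper_width: 85.3
gripper_force: 0.0
row [31.2   7.25  5.38] [ 0.000e+00  1.000e-03 -1.813e+00] cur [ 333.7 -246.4  293.8] [-0.79  0.06 -0.35  1.16  0.    1.02] t 0.97
```

```bash
python3 -m jog '30 7 4.5 0 0 -1.8 1;30 7 4.5 0 0 -1.8 1;30 7 4.5 0 0 -1.8 1;30 7 4.5 0 0 -1.8 1;30 7 4.5 0 0 -1.8 1;30 7 4.5 0 0 -1.8 1;30 7 4.5 0 0 -1.8 1;30 7 4.5 0 0 -1.8 1'; python3 -c "
from h import *
rows([479,39,240],down(np.pi))"
```

```text
clock: 1.63
ee_pos: [476.0, 29.2, 248.1]
tcp_rot: [[-0.69, 0.723, 0.001], [0.723, 0.69, 0.001], [0.001, 0.002, -1.0]]
ft_force: [-0.1, -0.6, 0.4]
gripper_width: 85.7
gripper_force: 0.0
row [0.51 0.89 0.82] [ 0.002  0.    -0.809] cur [476.   29.2 248.1] [-0.07  0.21 -0.3   1.06  0.    0.74] t 1.63
```

```bash
python3 -m jog '0.5 0.9 0.8 0 0 -0.81 1;0.5 0.9 0.8 0 0 -0.81 1;0.5 0.9 0.8 0 0 -0.81 1;0.5 0.9 0.8 0 0 -0.81 1;0.5 0.9 0.8 0 0 -0.81 1;0.5 0.9 0.8 0 0 -0.81 1;0.5 0.9 0.8 0 0 -0.81 1;0.5 0.9 0.8 0 0 -0.81 1'
python3 - <<'E'
from h import *
rows([479,39,149],down(np.pi))
s,t=cam('scene'),cam('top')
a=np.vstack([cv2.resize(s['img'][150:270,200:400],(800,480)[:2],interpolation=cv2.INTER_CUBIC)])
save('crop2.png',a)
E
```

```text
clock: 2.3
ee_pos: [478.0, 35.2, 240.7]
tcp_rot: [[-1.0, 0.008, -0.0], [0.008, 1.0, -0.0], [0.0, -0.0, -1.0]]
ft_force: [-0.3, 0.9, 0.0]
gripper_width: 85.3
gripper_force: 0.0
row [-0.1   0.39  9.17] [-0.    -0.    -0.008] cur [478.   35.2 240.7] [-0.06  0.22 -0.31  1.05 -0.   -0.05] t 2.3
```

View pics/crop2.png

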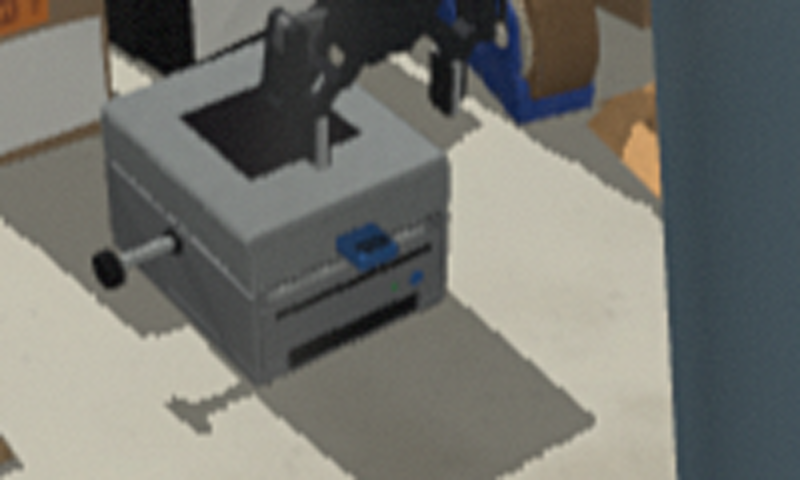

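The cover is nearly shut and the tab is at crop (367,243), with the gripper above it. I'll go down and pinch it.

```bash
python3 -m jog '-0.1 0.4 4 0 0 0 1;-0.1 0.4 8 0 0 0 1;-0.1 0.4 9.2 0 0 0 1;-0.1 0.4 9.2 0 0 0 1;-0.1 0.4 9.2 0 0 0 1;-0.1 0.4 9.2 0 0 0 0;-0.1 0.4 9.2 0 0 0 0;-0.1 0.4 9.2 0 0 0 0' | tail -4;  python3 -m jog '0 0 0 0 0 0 0;0 0 0 0 0 0 0;0 0 0 0 0 0 0;0 0 0 0 0 0 0;0 0 0 0 0 0 0;0 0 0 0 0 0 0'; python3 -c "
from h import *
rows([479,39,149],down(np.pi))"
```

```text
tcp_rot: [[-1.0, 0.009, 0.003], [0.009, 1.0, -0.0], [-0.003, -0.0, -1.0]]
ft_force: [-0.3, 0.3, 0.2]
gripper_width: 51.5
gripper_force: 0.0
clock: 3.57
ee_pos: [479.7, 39.8, 149.1]
tcp_rot: [[-1.0, 0.008, 0.002], [0.008, 1.0, 0.002], [-0.002, 0.002, -1.0]]
ft_force: [1.5, 4.8, 2.2]
gripper_width: 28.5
gripper_force: 61.7
row [ 0.07 -0.08  0.01] [ 0.002  0.002 -0.008] cur [479.7  39.8 149.1] [-0.05  0.3  -0.45  0.81  0.   -0.04] t 3.57
```

Run:
```python
from h import *
def row(p):
    ta=.25*p; x=200*(1-np.cos(p))+12*np.sin(p)-54*np.sin(ta); z=200*np.sin(p)+12*(np.cos(p)-1)+54*(np.cos(ta)-1)
    return np.array([-x/10,-z/10,-ta])
for g in (np.linspace(0,.7,9),np.linspace(.7,1.3,9),np.linspace(1.3,1.66,6)):
    T0=row(g[0]); a=T0[2]
    for p in g[1:]:
        d=row(p)-T0 
        # express in tool axes tilted by a about y: world(tool0) -> tool
        c,s=np.cos(a),np.sin(a); v=Ro.from_rotvec([0,a,0]).inv().apply([d[0],0,d[1]])
        print(f"{v[0]:.2f} 0 {v[2]:.2f} 0 {d[2]:.3f} 0 0;",end='')
    print()
```

```text
-0.06 0 -1.74 0 -0.022 0 0;-0.28 0 -3.46 0 -0.044 0 0;-0.64 0 -5.14 0 -0.066 0 0;-1.15 0 -6.76 0 -0.087 0 0;-1.80 0 -8.33 0 -0.109 0 0;-2.59 0 -9.82 0 -0.131 0 0;-3.50 0 -11.22 0 -0.153 0 0;-4.54 0 -12.52 0 -0.175 0 0;
-1.14 0 -0.85 0 -0.019 0 0;-2.34 0 -1.59 0 -0.038 0 0;-3.59 0 -2.24 0 -0.056 0 0;-4.89 0 -2.78 0 -0.075 0 0;-6.23 0 -3.21 0 -0.094 0 0;-7.59 0 -3.54 0 -0.112 0 0;-8.98 0 -3.75 0 -0.131 0 0;-10.37 0 -3.84 0 -0.150 0 0;
-1.33 0 0.22 0 -0.018 0 0;-2.64 0 0.54 0 -0.036 0 0;-3.92 0 0.96 0 -0.054 0 0;-5.17 0 1.48 0 -0.072 0 0;-6.38 0 2.10 0 -0.090 0 0;
```

```bash
python3 -m jog '-0.06 0 -1.74 0 -0.022 0 0;-0.28 0 -3.46 0 -0.044 0 0;-0.64 0 -5.14 0 -0.066 0 0;-1.15 0 -6.76 0 -0.087 0 0;-1.80 0 -8.33 0 -0.109 0 0;-2.59 0 -9.82 0 -0.131 0 0;-3.50 0 -11.22 0 -0.153 0 0;-4.54 0 -12.52 0 -0.175 0 0'
```

```text
clock: 4.23
ee_pos: [522.5, 39.9, 272.4]
tcp_rot: [[-0.986, 0.007, 0.169], [0.008, 1.0, 0.002], [-0.169, 0.003, -0.986]]
ft_force: [1.2, 6.5, -8.4]
gripper_width: 28.8
gripper_force: 59.8
```

```bash
python3 -m jog '-1.14 0 -0.85 0 -0.019 0 0;-2.34 0 -1.59 0 -0.038 0 0;-3.59 0 -2.24 0 -0.056 0 0;-4.89 0 -2.78 0 -0.075 0 0;-6.23 0 -3.21 0 -0.094 0 0;-7.59 0 -3.54 0 -0.112 0 0;-8.98 0 -3.75 0 -0.131 0 0;-10.37 0 -3.84 0 -0.150 0 0'
```

```text
clock: 4.9
ee_pos: [618.3, 40.1, 329.4]
tcp_rot: [[-0.949, 0.006, 0.316], [0.007, 1.0, 0.002], [-0.316, 0.004, -0.949]]
ft_force: [-4.1, 9.1, 1.9]
gripper_width: 29.1
gripper_force: 64.0
```

```bash
python3 -m jog '-1.33 0 0.22 0 -0.018 0 0;-2.64 0 0.54 0 -0.036 0 0;-3.92 0 0.96 0 -0.054 0 0;-5.17 0 1.48 0 -0.072 0 0;-6.38 0 2.10 0 -0.090 0 0;-6.38 0 2.10 0 -0.090 0 0;-6.38 0 2.10 0 -0.090 0 0;-6.38 0 2.10 0 -0.090 0 0'
python3 - <<'E'
from h import *
s=r.get_state(); g=s['ee_pos']+54*s['tcp_rot'][:,2]; d=g-[679.3,0,83]; print(g,np.pi-np.arctan2(d[2],d[0])-0,s['joints'])
E
```

```text
clock: 5.57
ee_pos: [687.4, 40.4, 330.8]
tcp_rot: [[-0.915, 0.004, 0.404], [0.006, 1.0, 0.003], [-0.404, 0.005, -0.915]]
ft_force: [0.7, 10.6, 3.3]
gripper_width: 28.8
gripper_force: 65.9
[709.20340862  40.54276727 281.40832351] 1.7203869367628437 [-0.04014726  0.30073717 -0.04186326  0.81233791  0.01942958 -0.03072874]
```

```bash
python3 -m jog '0 0 0 0 0 0 1;0 0 0 0 0 0 1;0 0 0 0 0 0 1;0 0 0 0 0 0 1;0 0 -3 0 0 0 1;0 0 -6 0 0 0 1;4 0 -9 0 0.2 0 1;8 0 -9 0 0.4 0 1' | head -2
python3 - <<'E'
from h import *
rows([440,-200,300],down(np.pi/2+.1))
s,t=cam('scene'),cam('top')
save('crop3.png',np.vstack([cv2.resize(s['img'][130:250,190:430],(600,300),interpolation=cv2.INTER_CUBIC),cv2.resize(t['img'][155:275,210:450],(600,300),interpolation=cv2.INTER_CUBIC)]))
E
```

```text
clock: 6.23
ee_pos: [584.7, 37.6, 389.0]
row [ 15.6  -23.89   6.26] [0.129 0.146 1.457] cur [584.7  37.6 389. ] [-0.05  0.25  0.11  1.25  0.01 -0.04] t 6.23
```

View pics/crop3.png

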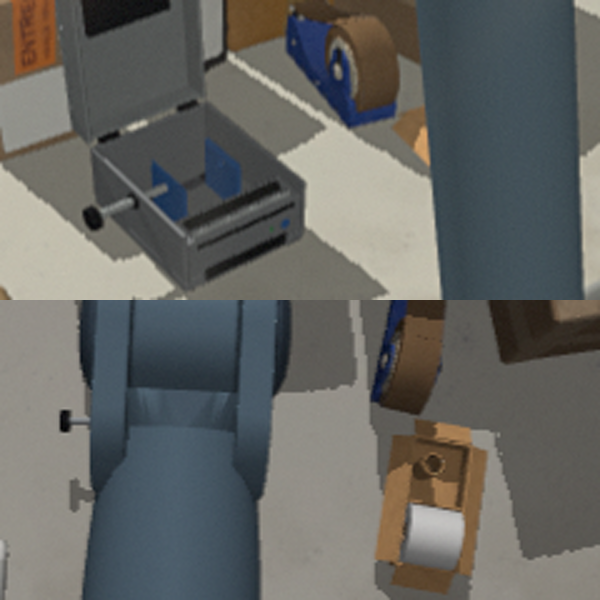

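Scene crop: the cover is open past upright with the guides at (168,190) and (222,168). The arm still hides the carton, so I'll swing the arm aside to the right and measure carton, roll and guides in both views.

```bash
python3 -m jog '0 0 0 0 0 0 1;0 0 0 0 0 0 1;0 0 0 0 0 0 1'|head -2; python3 -c "
from h import *
rows([20,-540,390],down(np.pi-.1))"
```

```text
clock: 6.58
ee_pos: [585.0, 38.0, 381.9]
row [ 55.   -58.32 -10.37] [0.008 0.172 0.091] cur [585.   38.  381.9] [-0.05  0.26  0.1   1.24  0.01 -0.04] t 6.58
```

```bash
python3 -m jog '55 -58 -10 0 0.17 0.09 1;55 -58 -10 0 0.17 0.09 1;55 -58 -10 0 0.17 0.09 1;55 -58 -10 0 0.17 0.09 1;55 -58 -10 0 0.17 0.09 1;55 -58 -10 0 0.17 0.09 1;55 -58 -10 0 0.17 0.09 1;55 -58 -10 0 0.17 0.09 1'|head -2; python3 -c "
from h import *
rows([20,-540,390],down(np.pi-.1))"
```

```text
clock: 7.25
ee_pos: [349.7, -201.0, 384.2]
row [ 29.5  -36.95  -0.88] [0.006 0.002 0.002] cur [ 349.7 -201.   384.2] [-0.68  0.02 -0.16  1.39  0.01 -0.59] t 7.25
```

```bash
python3 -m jog '29 -36 -0.9 0 0 0 1;29 -36 -0.9 0 0 0 1;29 -36 -0.9 0 0 0 1;29 -36 -0.9 0 0 0 1;29 -36 -0.9 0 0 0 1;29 -36 -0.9 0 0 0 1;29 -36 -0.9 0 0 0 1;29 -36 -0.9 0 0 0 1'|head -2; python3 -m jog '3 -5 0 0 0 0 1;3 -5 0 0 0 0 1;3 -5 0 0 0 0 1;3 -5 0 0 0 0 1' |head -2
python3 - <<'E'
from h import *
s,t=cam('scene'),cam('top')
np.savez('v1.npz',s=s['img'],t=t['img'])
save('crop4.png',np.hstack([cv2.resize(s['img'][145:255,210:400],(760,440),interpolation=cv2.INTER_CUBIC)]))
save('crop5.png',cv2.resize(t['img'][155:285,220:420],(800,520),interpolation=cv2.INTER_CUBIC))
E
```

```text
clock: 7.92
ee_pos: [115.4, -439.2, 388.6]
clock: 8.25
ee_pos: [82.0, -485.0, 387.6]
```

View pics/crop4.png

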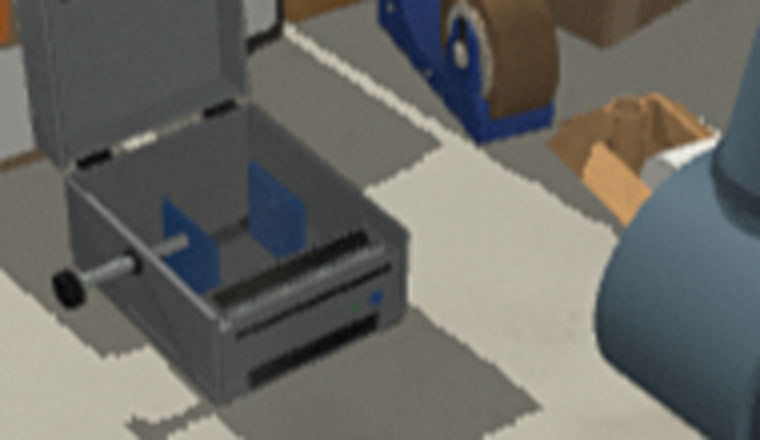

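View pics/crop5.png

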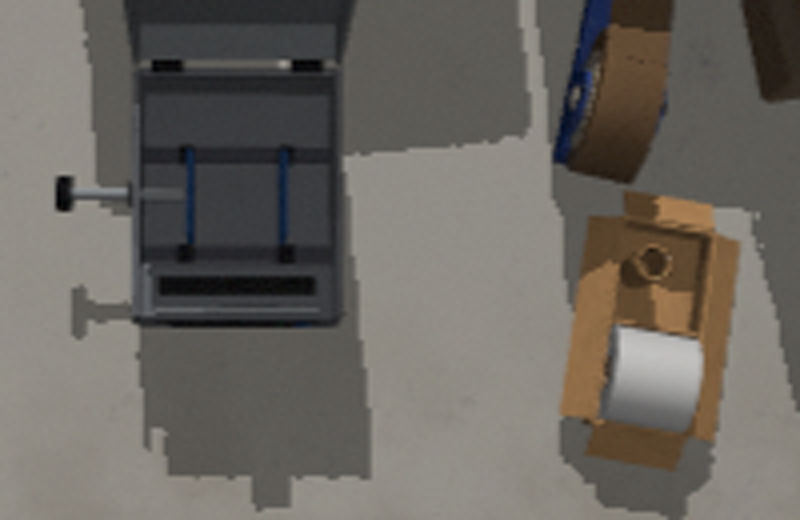

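Scene crop: cover open, guides' top edges near (165,200)-(218,245) and (250,165)-(305,210), with only part of the roll seen at (690,155). Top crop: guides at columns 190 and 284 (rows 147-250), roll white patch (610-703, 327-430), core tube at (654,262).

```bash
cat > m.py <<'E'
from h import *
np.set_printoptions(precision=2,suppress=True)
s,t=cam('scene'),cam('top')
def blobs(c,lo,hi,box,k,amin=20):
    h=cv2.cvtColor(c['img'],cv2.COLOR_RGB2HSV); m=np.zeros(h.shape[:2],np.uint8); x0,y0,x1,y1=box
    m[y0:y1,x0:x1]=cv2.inRange(h,lo,hi)[y0:y1,x0:x1]
    n,l,st,ce=cv2.connectedComponentsWithStats(m); return [(ce[i],st[i],np.argwhere(l==i)[:,::-1]) for i in range(1,n) if st[i,4]>=amin]
E
python3 - <<'E'
from m import *
print('GUIDES top')
for ce,st,p in blobs(t,(100,90,40),(130,255,255),(255,185,300,222),0):
    l=cv2.fitLine(p.astype(np.float32),cv2.DIST_L2,0,.01,.01).ravel(); v=l[:2]*np.sign(l[1])
    a,b=plane(t,[l[2]+v[0]/v[1]*(st[1]-.5-l[3]),st[1]-.5],84),plane(t,[l[2]+v[0]/v[1]*(st[1]+st[3]-.5-l[3]),st[1]+st[3]-.5],84)
    print(ce,st,a,b,'yaw',np.arctan2(*(a-b)[[1,0]]))
print('GUIDES scene')
for ce,st,p in blobs(s,(100,90,40),(130,255,255),(240,175,300,225),0):
    q=cv2.approxPolyDP(cv2.convexHull(p.astype(np.int32)),1.5,True)[:,0]; print(ce,st,q.tolist(),[plane(s,x,84) for x in q])
P=[589.3,39.2]
for x in(-30,30):
    for y in(-32,32): print('pred',x,y,proj(t,[P[0]+x,P[1]+y,84]),proj(s,[P[0]+x,P[1]+y,84]))
# cover/tub left & right outer edges, top view rows
g=cv2.cvtColor(t['img'],cv2.COLOR_RGB2GRAY).astype(int)
print('ROLL rows 232-266 col 385',g[232:267,385]); 
for rr in(240,244,250): print('ROLL cols 366-400 row',rr,g[rr,366:401])
print('scene spindle dir: knob'); 
for n,c,b in(('s',s,(215,205,240,230)),('t',t,(225,193,245,213))): print([x[:2] for x in blobs(c,(0,0,0),(180,255,55),b,0)])
E
```

```text
GUIDES top
[267.37 203.75] [266 192   3  24  51] [619.48  72.02  84.  ] [550.48  71.25  84.  ] yaw 0.011200575809306468
[290.49 203.76] [290 193   2  23  45] [616.97   6.05  84.  ] [550.89   6.18  84.  ] yaw -0.002025885733793689
GUIDES scene
[278.05 197.94] [272 185  14  25 240] [[279, 209], [272, 202], [273, 185], [285, 195], [285, 206]] [array([520.1,  52. ,  84. ]), array([553.67,  50.42,  84.  ]), array([612.65,   7.69,  84.  ]), array([558.62,   6.9 ,  84.  ]), array([521.32,  32.97,  84.  ])]
[257.41 207.27] [250 194  15  24 195] [[258, 217], [251, 210], [251, 194], [264, 207], [264, 215]] [array([523.99, 111.51,  84.  ]), array([557.05, 110.97,  84.  ]), array([612.96,  75.92,  84.  ]), array([548.37,  78.05,  84.  ]), array([521.97,  95.32,  84.  ])]
pred -30 -32 [290.1  212.55] [284.75 194.91]
pred -30 32 [267.45 212.41] [263.9  203.82]
pred 30 -32 [290.12 191.69] [271.75 183.73]
pred 30 32 [267.63 191.56] [251.24 192.16]
ROLL rows 232-266 col 385 [125 121 123 122 120 105 133 177 185 188 192 192 191 189 186 183 179 172
 168 160 154 146 136 125 117 107 102  96  93  87  79  79  71  71  72]
ROLL cols 366-400 row 240 [112 110 113 114 115 112  91  87 133 189 190 191 189 188 189 187 186 187
 185 185 184 182 182 180 178 176 175 171 159 114 102 102 101 103 101]
ROLL cols 366-400 row 244 [114 114 114 114 107  95  58  86 135 187 187 189 188 190 189 192 191 189
 191 191 192 191 190 191 191 190 192 193 187 160 102 101 100  97  98]
ROLL cols 366-400 row 250 [115 116 116 111  99  96  75 115 155 156 156 158 157 161 163 163 166 164
 166 168 167 170 171 171 173 173 172 175 164 122 102 101 101  99 110]
scene spindle dir: knob
[(array([226.56, 217.  ]), array([223, 213,   8,   9,  55], dtype=int32))]
[(array([235.5 , 202.91]), array([234, 199,   4,   9,  32], dtype=int32))]
```

Run:
```python
from m import *
from scipy.optimize import brentq
im=cv2.imread('pics/top0.png'); g=cv2.cvtColor(im,cv2.COLOR_BGR2GRAY).astype(float)
# cover right edge at start, z~125, subpixel
def edge(row,c0,c1):
    d=np.abs(np.diff(g[row,c0:c1])); return c0+.5+(d*np.arange(len(d))).sum()/d.sum()
rs=np.arange(176,228); e=np.array([edge(r_,302,311) for r_ in rs]); k=np.polyfit(rs,e,1); print('resid',np.std(e-np.polyval(k,rs)))
a,b=[plane(t,[np.polyval(k,v),v],125) for v in(176,227)]; print('cover right edge',a,b,'yaw',np.arctan2(*(a-b)[[1,0]]))
g=cv2.cvtColor(t['img'],cv2.COLOR_RGB2GRAY).astype(float)
# roll side rims at rows, z=72
def cross(line,lo,hi,i0):
    d=np.diff(line); d=np.where((d*hi)>0,np.abs(d),0); return i0+.5+(d*np.arange(len(d))).sum()/d.sum()
Rp=[];Lp=[]
for r_ in range(240,250):
    R=cross(g[r_,392:399],0,-1,392); L=cross(g[r_,371:378],0,1,371)
    Rp.append(plane(t,[R,r_],71)); Lp.append(plane(t,[L,r_],71)); 
Rp,Lp=np.array(Rp),np.array(Lp); print('R',Rp[::3,:2].tolist(),'L',Lp[::3,:2].tolist())
def tang(uv,sg,zc=37.5):
    d=ray(t,uv); f=lambda x:(lambda w:np.cross([d[0],d[2]]/np.hypot(d[0],d[2]),w))(np.array([x-t['o'][0],zc-t['o'][2]]))-sg*34.5
    return brentq(f,300,700)
for c in(378,382,386,390):
    f=cross(g[234:242,c],0,1,234); y=plane(t,[c,f],50)[1]; print('far',c,f,'y',y,[tang([c,f],s_) for s_ in(-1,1)], 'near col', g[256:268,c])
# carton wall corners check: scene/top
```

```text
resid 0.32290146481702514
cover right edge [655.71 -33.9  125.  ] [513.75 -36.37 125.  ] yaw 0.01741605414224333
R [[484.7862983411823, -287.60039788285803], [476.32438579903, -289.0045943393386], [467.86949775384176, -288.96011894636354], [459.42683123109896, -288.24676715182466]] L [[484.3919348060077, -230.33879468370233], [475.91289006734866, -229.78064303397], [467.4417510868859, -227.9326817886924], [458.9938998663519, -227.01111302591866]]
far 378 236.54285714285714 y -246.42848721392178 [462.8357649058411, 532.1577268134033] near col [105. 102.  95.  92.  86.  75.  70.  72.  73.  72.  72.  70.]
far 382 237.7173913043478 y -257.792142734291 [459.50789087953757, 528.8132012434397] near col [112. 104. 100.  97.  89.  83.  78.  66.  71.  71.  70.  70.]
far 386 238.6184210526316 y -269.1693895652311 [456.97536841604455, 526.268301936492] near col [118. 109. 103.  98.  95.  88.  81.  80.  70.  72.  73.  72.]
far 390 239.0 y -280.58618927992643 [455.9490660001442, 525.2370564475426] near col [126. 117. 106. 101.  96.  93.  86.  74.  75.  73.  77.  82.]<stdin>:19: DeprecationWarning: Arrays of 2-dimensional vectors are deprecated. Use arrays of 3-dimensional vectors instead. (deprecated in NumPy 2.0)
```

Run:
```python
from m import *
for C in ([459,-258,37.5],[462,-258,37.5],[466,-258,37.5]):
    C=np.array(C); ang=np.radians(np.arange(0,360,5)); pts=[proj(t,C+34.5*np.array([np.cos(a),0,np.sin(a)])) for a in ang]
    pts=np.array(pts); print(C[0],'rows',pts[:,1].min(),pts[:,1].max(),'col',pts[pts[:,1].argmin()],'scene far',)
# carton corners z=38: near & far wall brown cues
h=cv2.cvtColor(t['img'],cv2.COLOR_RGB2HSV); g=cv2.cvtColor(t['img'],cv2.COLOR_RGB2GRAY)
print(h[232:275,382,1])
rows([462,-258,200],down(np.pi-.14))
```

```text
459.0 rows 237.88803009259263 261.8769597945561 col [381.3  237.89] scene far
462.0 rows 236.85352849362172 260.8281529972955 col [381.27 236.85] scene far
466.0 rows 235.47530955515626 259.4320370057286 col [381.23 235.48] scene far
[129 128 129 125 122  59   6   6   5   4   3   4   4   3   5   4   4   6
   6   3   5   4   4   4   2   5   3   3   3   9 122 126 129 130 127 129
 130 129 122  99  23  23  26]
row [-35.49  26.01  19.08] [0.01 0.   0.04] cur [  83.3 -483.8  388.6] [-1.53  0.2   0.06  1.43  0.   -1.43] t 8.65
```

```bash
for i in 1; do python3 -m jog '-35.5 26 10 0 0 0.04 1;-35.5 26 10 0 0 0.04 1;-35.5 26 10 0 0 0.04 1;-35.5 26 10 0 0 0.04 1;-35.5 26 10 0 0 0.04 1;-35.5 26 10 0 0 0.04 1;-35.5 26 10 0 0 0.04 1;-35.5 26 10 0 0 0.04 1'|head -2; done; python3 -m jog '0 0 0 0 0 0 1;0 0 0 0 0 0 1'|head -2; python3 -c "
from h import *
rows([461,-258,180],down(np.pi-.14))"
```

```text
clock: 9.32
ee_pos: [364.1, -316.6, 316.0]
clock: 9.48
ee_pos: [363.8, -316.5, 315.6]
row [-8.86  6.98 13.61] [ 0.008 -0.001  0.007] cur [ 363.8 -316.5  315.6] [-0.85  0.19 -0.14  1.24  0.01 -0.72] t 9.48
```

```bash
python3 -m jog '-8.9 7 13.6 0.008 0 0 1;-8.9 7 13.6 0.008 0 0 1;-8.9 7 13.6 0.008 0 0 1;-8.9 7 13.6 0.008 0 0 1;-8.9 7 13.6 0.008 0 0 1;-8.9 7 13.6 0.008 0 0 1;-8.9 7 13.6 0.008 0 0 1;-8.9 7 13.6 0.008 0 0 1'|head -2; python3 -c "
from h import *
rows([461,-258,125],down(np.pi-.14))"
```

```text
clock: 10.15
ee_pos: [460.4, -262.1, 182.6]
row [0.01 0.42 5.76] [-0.002  0.003 -0.   ] cur [ 460.4 -262.1  182.6] [-0.64  0.35 -0.28  0.94 -0.   -0.5 ] t 10.15
```

```bash
python3 -m jog '0 0.4 0 0 0 0 1;0 0.4 0 0 0 0 1;0 0.4 2 0 0 0 1;0 0.4 4 0 0 0 1;0 0.4 5 0 0 0 1;0 0.4 5.5 0 0 0 1;0 0.4 5.5 0 0 0 1;0 0.4 5.5 0 0 0 1'; python3 -c "
from h import *
rows([461,-258,125],down(np.pi-.14))"
```

```text
clock: 10.82
ee_pos: [461.3, -256.7, 126.3]
tcp_rot: [[-0.99, 0.138, 0.001], [0.138, 0.99, -0.001], [-0.001, -0.001, -1.0]]
ft_force: [-0.9, 1.0, 0.3]
gripper_width: 85.6
gripper_force: 0.0
row [ 0.01 -0.14  0.13] [-0.001  0.001  0.001] cur [ 461.3 -256.7  126.3] [-0.63  0.41 -0.36  0.8  -0.   -0.49] t 10.82
```

```bash
python3 -m jog '0 -0.1 0.1 0 0 0 1;0 -0.1 0.1 0 0 0 0.8;0 -0.1 0.1 0 0 0 0.75;0 -0.1 0.1 0 0 0 0.5;0 -0.1 0.1 0 0 0 0.2;0 -0.1 0.1 0 0 0 0;0 -0.1 0.1 0 0 0 0;0 -0.1 0.1 0 0 0 0'
python3 - <<'E'
from m import *
save('crop6.png',np.vstack([cv2.resize(s['img'][150:230,330:430],(500,400),interpolation=cv2.INTER_CUBIC)]))
E
```

```text
clock: 11.48
ee_pos: [461.5, -257.6, 125.7]
tcp_rot: [[-0.99, 0.138, 0.002], [0.138, 0.99, -0.001], [-0.002, -0.001, -1.0]]
ft_force: [-0.2, 1.3, 4.5]
gripper_width: 58.8
gripper_force: 63.5
```

```bash
python3 -m jog '0 0 -1 0 0 0 0;0 0 -2.5 0 0 0 0;0 0 -4.5 0 0 0 0;0 0 -7 0 0 0 0;0 0 -9.5 0 0 0 0;0 0 -12 0 0 0 0;0 0 -12 0 0 0 0;0 0 -12 0 0 0 0'
python3 - <<'E'
from m import *
rows([589.3,40,245],down(np.pi+.01))
save('crop6.png',np.hstack([cv2.resize(s['img'][110:230,310:430],(400,400),interpolation=cv2.INTER_CUBIC),cv2.resize(t['img'][180:280,330:430],(400,400),interpolation=cv2.INTER_CUBIC)]))
E
```

```text
clock: 12.25
ee_pos: [461.7, -257.9, 246.3]
tcp_rot: [[-0.99, 0.138, 0.003], [0.138, 0.99, -0.003], [-0.004, -0.002, -1.0]]
ft_force: [-0.1, -0.0, -2.5]
gripper_width: 58.5
gripper_force: 65.4
row [-8.68 31.18 -0.13] [ 0.   -0.   -0.15] cur [ 460.3 -256.9  243.6] [-0.63  0.31 -0.18  1.09 -0.   -0.49] t 12.35
```

View pics/crop6.png

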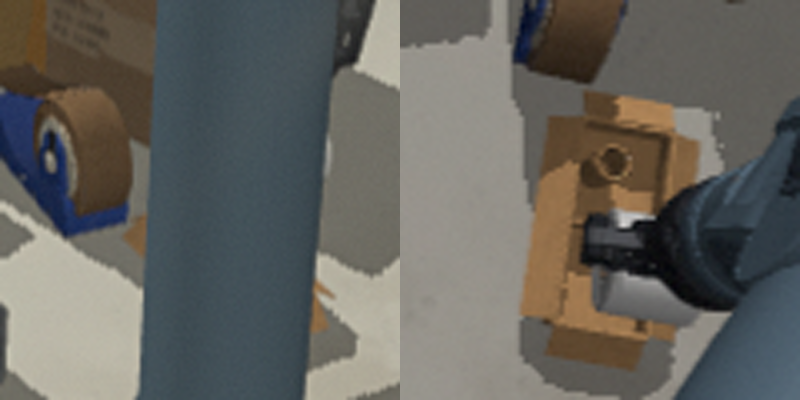

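The roll is lifted in the fingers, centred in the carton view at about (640,280) of the right-hand crop. Next I carry it over the printer.

```bash
python3 -m jog '-2.5 9 -0.5 0 0 -0.05 0;-4 14 -0.5 0 0 -0.08 0;-5.5 19 -0.5 0 0 -0.1 0;-6.7 24 -0.5 0 0 -0.15 0;-7.6 27.5 -0.5 0 0 -0.15 0;-8.3 30 -0.5 0 0 -0.15 0;-8.6 31 -0.5 0 0 -0.15 0;-8.7 31.2 -0.5 0 0 -0.15 0'|head -2; python3 -m jog '0 0 0 0 0 0 0;0 0 0 0 0 0 0;0 0 0 0 0 0 0'
python3 - <<'E'
from m import *
rows([589.3,40.2,190],down(np.pi+.01))
save('crop7.png',np.hstack([cv2.resize(s['img'][130:250,210:330],(400,400),interpolation=cv2.INTER_CUBIC),cv2.resize(t['img'][155:255,230:330],(400,400),interpolation=cv2.INTER_CUBIC)]))
E
```

```text
clock: 13.02
ee_pos: [589.6, 42.8, 247.3]
clock: 13.27
ee_pos: [589.0, 39.5, 247.8]
tcp_rot: [[-1.0, -0.012, -0.003], [-0.012, 1.0, -0.001], [0.003, -0.001, -1.0]]
ft_force: [0.7, -0.1, -3.1]
gripper_width: 58.2
gripper_force: 65.7
row [-0.02  0.17  5.86] [-0. -0.  0.] cur [589.2  38.5 248.6] [-0.04  0.43  0.02  1.16 -0.   -0.05] t 13.37
```

View pics/crop7.png

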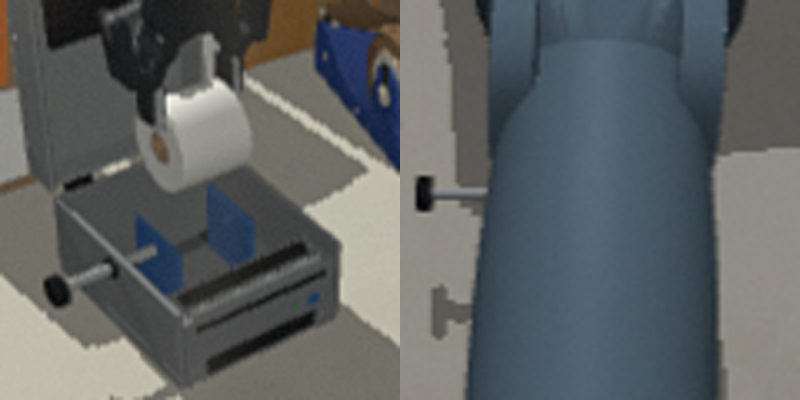

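The roll hangs in the fingers above the slot. Its core shows at scene crop (158,148), with the guides at (158,260) and (230,222) below it.

```bash
cat > core.py <<'E'
from m import *
ee=r.get_state()['ee_pos']; b=blobs(s,(5,70,60),(20,255,255),(245,160,275,205),0,8)
def ypl(c,uv,y):
    d=ray(c,uv); return c['o']+d*(y-c['o'][1])/d[1]
for ce,st,p in b:
    q=ypl(s,ce,ee[1]+30); print('core px',ce,st,'->',q,'rel TCP',q-ee)
for n in ('s',):
    for ce,st,p in blobs(s,(0,0,0),(180,255,55),(215,205,240,230),0): print('knob on y=+124.5 plane',ypl(s,ce,39.5+124.5))
# roll white region
for ce,st,p in blobs(s,(0,0,140),(180,40,255),(245,145,292,205),0,60):
    print('white',ce,st)
E
python3 core.py; python3 -c "
from h import *
rows([589.3,40.2,190],down(np.pi+.01))"
```

```text
core px [257.57 173.19] [256 170   4   8  21] -> [587.93  68.39 160.42] rel TCP [ -1.66  30.   -88.86]
knob on y=+124.5 plane [589.06 164.    64.94]
white [271.9  165.76] [260 153  25  27 454]
row [0.02 0.18 5.93] [-0.001 -0.001 -0.   ] cur [589.6  38.4 249.3] [-0.04  0.43  0.02  1.16 -0.   -0.05] t 13.47
```

```bash
python3 -m jog '0 0.13 1 0 0 0 0;0 0.13 2 0 0 0 0;0 0.13 3 0 0 0 0;0 0.13 3.9 0 0 0 0;0 0.13 3.9 0 0 0 0;0 0.13 3.9 0 0 0 0;0 0.13 3.9 0 0 0 0;0 0.13 3.9 0 0 0 0'|head -2; python3 -m jog '0 0 0 0 0 0 0;0 0 0 0 0 0 0;0 0 0 0 0 0 0'; python3 -c "
from h import *
rows([590,39.8,190],down(np.pi+.01))"
```

```text
clock: 14.13
ee_pos: [590.6, 41.0, 211.2]
clock: 14.38
ee_pos: [590.4, 41.0, 211.0]
tcp_rot: [[-1.0, -0.012, 0.001], [-0.012, 1.0, -0.0], [-0.001, -0.0, -1.0]]
ft_force: [0.2, 0.0, -2.3]
gripper_width: 58.4
gripper_force: 65.6
row [ 0.04 -0.12  2.1 ] [-0.     0.001  0.002] cur [590.4  41.  211. ] [-0.04  0.45 -0.05  1.07 -0.   -0.05] t 14.38
```

Enter the slot slowly, watching the force.

```bash
python3 -m jog '0 -0.1 0.3 0 0 0 0;0 -0.1 0.6 0 0 0 0;0 -0.1 0.9 0 0 0 0;0 -0.1 1.1 0 0 0 0;0 -0.1 1.2 0 0 0 0;0 -0.1 1.2 0 0 0 0;0 -0.1 1.2 0 0 0 0;0 -0.1 1.2 0 0 0 0'
```

```text
clock: 15.05
ee_pos: [590.2, 40.0, 198.7]
tcp_rot: [[-1.0, -0.012, 0.001], [-0.012, 1.0, -0.0], [-0.001, -0.0, -1.0]]
ft_force: [-0.1, 0.5, -1.7]
gripper_width: 58.1
gripper_force: 65.7
```

```bash
python3 core.py
```

```text
core px [257.58 189.47] [256 186   4   8  19] -> [588.96  69.94 110.48] rel TCP [ -1.32  30.   -88.33]
knob on y=+124.5 plane [589.06 164.    64.94]
white [272.1  183.71] [260 173  25  24 388]
```

```bash
python3 -m jog '0 0 0.2 0 0 0 0;0 0 0.4 0 0 0 0;0 0 0.6 0 0 0 0;0 0 0.8 0 0 0 0;0 0 1 0 0 0 0;0 0 1 0 0 0 0;0 0 1 0 0 0 0'
```

```text
clock: 15.73
ee_pos: [590.0, 40.0, 188.3]
tcp_rot: [[-1.0, -0.012, -0.0], [-0.012, 1.0, -0.0], [0.0, -0.0, -1.0]]
ft_force: [1.0, 0.1, -1.7]
gripper_width: 58.3
gripper_force: 65.7
```

```bash
python3 -m jog '0 0 0.2 0 0 0 0;0 0 0.4 0 0 0 0;0 0 0.6 0 0 0 0;0 0 0.8 0 0 0 0;0 0 1 0 0 0 0;0 0 1 0 0 0 0;0 0 1 0 0 0 0'
```

```text
clock: 16.32
ee_pos: [590.0, 39.9, 178.4]
tcp_rot: [[-1.0, -0.012, -0.0], [-0.012, 1.0, -0.0], [0.0, -0.0, -1.0]]
ft_force: [-0.2, 1.0, -1.4]
gripper_width: 58.8
gripper_force: 65.7
```

```bash
python3 -m jog '0 0 0.2 0 0 0 0;0 0 0.4 0 0 0 0;0 0 0.6 0 0 0 0;0 0 0.8 0 0 0 0;0 0 1.0 0 0 0 0;0 0 1.2 0 0 0 0;0 0 1.2 0 0 0 0'
```

```text
clock: 16.9
ee_pos: [589.9, 39.9, 166.0]
tcp_rot: [[-1.0, -0.012, -0.0], [-0.012, 1.0, -0.0], [0.0, -0.0, -1.0]]
ft_force: [-0.7, 0.5, -2.1]
gripper_width: 58.6
gripper_force: 65.7
```

```bash
python3 -m jog '0 0 0.2 0 0 0 0;0 0 0.4 0 0 0 0;0 0 0.6 0 0 0 0;0 0 0.8 0 0 0 0;0 0 1.0 0 0 0 0;0 0 1.0 0 0 0 0;0 0 1.0 0 0 0 0'
python3 - <<'E'
from core import *
for p in ([589.2,71.5,68],[590,39.9,103]): print(proj(s,p))
save('crop8.png',cv2.resize(s['img'][150:240,215:335],(800,600),interpolation=cv2.INTER_CUBIC))
E
```

```text
clock: 17.48
ee_pos: [590.0, 40.0, 156.4]
tcp_rot: [[-1.0, -0.012, 0.0], [-0.012, 1.0, -0.0], [-0.0, -0.0, -1.0]]
ft_force: [0.3, -0.6, -1.4]
gripper_width: 58.4
gripper_force: 65.7
knob on y=+124.5 plane [589.06 164.    64.94]
white [272.81 196.29] [261 186  24  19 343]
[257.64 202.9 ]
[267.35 187.56]
```

View pics/crop8.png

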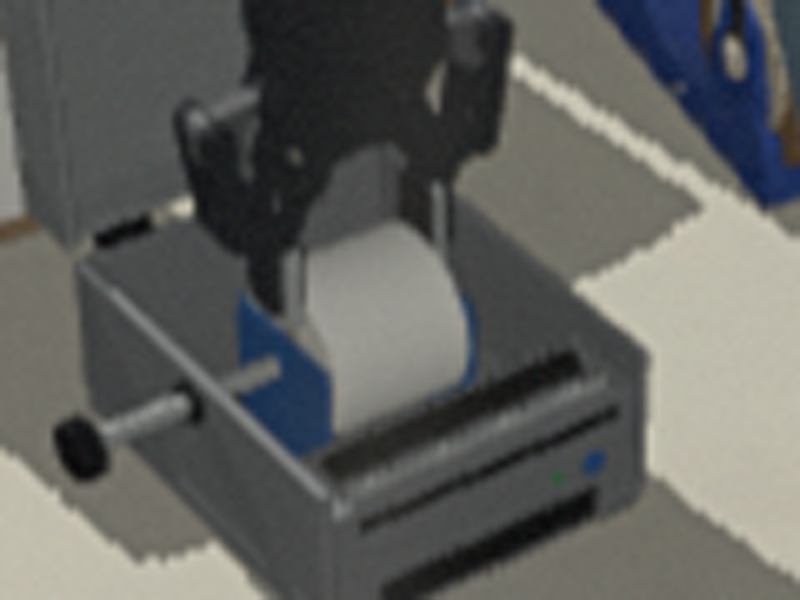

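The roll sits between both guides with no contact force, tips above the guides. One last small trim, settle, then hand in.

```bash
python3 -m jog '0 0 0.06 0 0 0 0;0 0 0.06 0 0 0 0;0 0 0.06 0 0 0 0;0 0 0.06 0 0 0 0;0 0 0.06 0 0 0 0;0 0 0.06 0 0 0 0' && python3 -c "
from plant import r
print(r.finish_job())"
```

```text
clock: 18.08
ee_pos: [590.2, 40.0, 156.1]
tcp_rot: [[-1.0, -0.012, 0.001], [-0.012, 1.0, -0.0], [-0.001, -0.0, -1.0]]
ft_force: [-0.5, -0.3, -2.7]
gripper_width: 58.4
gripper_force: 65.7
the job is handed in; nothing more can be done
None
```

I handed the job in at 18 s: cover open at about 1.66 rad, roll held between the guides with no contact force felt, and its core within about 2 mm of the spindle's line by my estimate; no verdict came back.

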